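Clamp the price sign in its counter foot

ROBOT

A 7-joint arm with a two-finger parallel gripper is mounted at the origin on the work surface. World frame = base frame: x ahead of the robot, y to its left, z up, the work surface at z = 0. Lengths are in m, angles in degrees, forces in N, time in s.
With the tool pointing down it reaches from about 0.425 to 0.875 m from the base axis. Payload 4.7 kg.
Tool frame: the origin (TCP) lies on the mounting face of the last link; the fingertips stand 182 mm ahead of it and the grasp point (between the pads) lies 164 mm ahead of it; z points along the fingers, x is the direction in which the jaws open and shut, and the axes are right-handed (so a half turn about z gives the same grasp; the last joint's range is limited). The gripper opens to 87 mm and grips with 3 to 60 N. Pads are 19 mm wide; open, the fingers measure 117 mm over their backs; the gripper's body (75 mm by 190 mm) begins 51 mm behind the grasp point.
Start: joints at [70.193, 18.392, -4.016, 83.108, 1.295, 78.541, -3.26], TCP at [0.229, -0.608, 0.405] pointing down, gripper open.
Joint ranges: [-163.93, 163.93], [-17.29, 119.83], [-79.2, 71.16], [3.27, 140.29], [-89.18, 269.18], [5.43, 117.66], [-154.24, 154.24]. Speed limits (degrees/s): [147.25, 147.25, 180, 180, 180, 180, 180].

INTERFACE

Orientations are given as [roll, pitch, yaw] about the fixed x, y, z axes, in that order (R = Rz(yaw) Ry(pitch) Rx(roll)).
In Python, from cell import status, cams, env, outline_of, landmark_of gives the robot as it stands. The module is installed in compiled form; this text tells all that it offers.
- The arm moves only by the tool jog_arm, never from a script. Its argument "rows" is a list of rows, each a list of 7 numbers: the closure, from 0 (fully open) to 1 (shut), then the shift along the tool's x, y, z in m, then the turn, a rotation vector about the tool's x, y, z in degrees. A call has 1 to 12 rows; each row shifts and turns the commanded pose from where the row before left it, along the tool's axes as they then stand; what a row does not reach is not made up. A row lasts 1/12 s, in which the tool goes at most 41.7 mm and 7.16 degrees, less where a joint would pass 70% of its speed; a pose out of reach is approached as far as the arm can. A call with a gripper value outside its range is refused whole. The fingers move at their own pace and stop on an object; "grip_force" is the grip in N (left out, the last holds). Time passes only in rows, so rows that do not move let the fingers close. It gives the time, the measured TCP pose, the force and the opening at its end, in the units of the state.
- status.get_obs(): the state, without advancing time (a new reading comes with each control period).
- cams.read_camera(name): name is "side" or "top" or "wrist"; returns (picture, depth): 480x640x3 uint8, red, green, blue; 480x640 float32, m along the optical axis (not along the pixel's ray), 0 where there is no reading.
- cams.camera_params(name): a dict with "vfov" (degrees; the focal length in pixels is half the picture's height over the tangent of half this angle, whatever the lens; pixels are square), "cx", "cy" (the principal point, pixels), "k1" (the pictures are not rectified: a ray, as slopes to the right and down, at radius r is drawn at 1 + k1 r^2 times it, then the intrinsics apply), "eye" and "attitude" of the camera in the world. Camera axes: x right, y up, looking along -z (the intrinsics and any distortion apply to the point x, -y, -z); pixel columns grow to the right and rows downward; lengths in m; the calibration is good to about 2 mm. A picture is of the moment at which its call begins: read the wrist's pose just before it. camera_params takes no time and is no camera call; for the wrist camera it gives the pose at the moment of the call.
- env.sign_off(): hands the job in, once; it reports no verdict.
Trained networks look in the newest picture that a camera, given by its name, has taken for a name from the list of things; names that differ only in an ending like _2 or _b are one class to them, and where a whole thing is asked for, a point or a joint stands for the part that bears it (a point fixed in the world has none). Each returns a list of dicts, best first, with "conf" (0 to 1); they miss things now and then, are a little off and sometimes report something else, mostly with a low value. They report only what shows in the picture. A call takes as long as a camera call. They do not tell look-alikes from the thing itself.
- outline_of(camera, name): "pixels" (480x640 bool, what is visible of it) and "box" ([left, top, right, bottom] in pixels, round what is visible of it).
- landmark_of(camera, name): "position" ([row, column] in pixels: a listed point, or the origin of a listed thing).
The state is a dict: "time_s": time; "qpos": joint angles; "joint_velocities": joint speeds; "effort": joint torques, N m; "tool_pos": TCP position; "tool_rot": TCP orientation; "force": force on the tool from outside, world axes, zero at the start; "wrist_torque": the same for the moment, N m; "grip_width": finger opening in m.
Only numpy, scipy, OpenCV 4.12 (cv2) and the standard library are available. Lean on these libraries where they do the work, as an engineer would, in place of code of your own. Each camera call takes 0.05 s, during which the arm holds its last target. There are 200 camera calls.

TASK

The green price sign is only part-way into its clamp on the counter. Gently push it fully home against the stop at the end of the channel, then turn the red winged knob clockwise until the sign is clamped firmly, judging by the feel of the knob and without over-tightening it. Leave the sign home and clamped, and leave the goods around it alone.

Things in the scene. Friction and masses are not known exactly. Their poses are not given: they have to be found in the camera images.
- clamp: Fixed clamp: wooden base 170 x 110 x 12 mm with a steel channel. Origin on the counter under the knob's upright axis; x is the way the sign slides home, z up. Base spans x -110 to +60 mm. Channel 64 mm wide, floor 12 and sides' top 24 mm above the counter, from x = -70 mm to the stop. A steel bridge (28 x 84 mm, top 42 mm above the counter) crosses it under the knob.
- clamp_stop (a point): Middle of the face of the end stop of the channel, 45 mm beyond the knob's axis (+x of the clamp), 16 mm above the counter: the end of the sign's foot must meet it.
- sign: Loose price sign, 0.3 to 0.5 kg: upright panel on a steel foot 8 mm thick, 60 mm wide, that lies in the channel, passes under the bridge and ends 89 mm ahead (+x) of the origin. Origin at the foot's underside (12 mm above the counter) below the panel's mid-thickness. Home: origin at x = -44 mm in the clamp's frame; it starts 18 to 38 mm short. The robot may press on it with 25 N at most.
- panel (a point): Centre of the sign's green panel (white ticket on each face), 8 mm thick (x), 120 mm wide (y), 56 mm high, 28 to 84 mm above the counter. Push it low and mid-way on the face away from the knob. When home its inner face is 40 mm from the knob's axis, 6 mm clear of the sweeping wings: do not open the fingers wide there.
- wings (a point): Centre of the red knob's wings, on its upright axis, 65 mm above the counter: grip here. The wings are one upright butterfly-shaped plate 68 mm long (point's x), 8 mm thick, 52 to 84 mm above the counter (74 mm in the middle), on a hub of 20 mm diameter. The knob neither rises nor falls as it turns.
- knob (a joint): Turn of the knob, rad, growing clockwise from above (tightening), up to 2.6; at 0 the plate lies along the clamp's x axis; starts at 0 to 0.25. Stays where it is left; its own friction is a steady 0.15 to 0.3 N m. Firm clamp: stop when the torque has risen by about 0.115 N m above that steady value (23 N on the foot; 14 to 32 N is right, more is over-tight).
- spindle: Screw spindle in the bridge, going down 5 mm per rad of the knob, with a 22 mm sprung rubber pad that presses on the foot. How far the pad hangs below it varies and is not measured: it first touches at 0.5 to 1.3 rad of knob angle. From there the force grows about 100 N per rad, the torque 0.005 N m per N. Origin on the counter under the axis when the knob reads 0.
- jar: Closed amber glass jar of 72 mm diameter, 120 mm high, origin under its centre; to be left alone.
- napkins: Stack of dark red napkins 100 x 100 x 40 mm, origin under its centre; to be left alone.
- bag: Upright brown paper bag 60 x 90 x 91 mm, origin under its centre; to be left alone.
Mind the look-alikes: they are no part of the job. What is shaped like the clamp but purple or turquoise is not meant.

How it is judged:
By the outcome, as a careful person would: the job done as asked, in the order asked, and still so for the second after the job is handed in, with the robot touching nothing.
It also fails if it takes over 64 s, if anything falls off the work surface, if the arm or the gripper's body presses on something with over 40 N, if the wrist force passes 120 N, or if a joint passes its speed limit or range.

## Working session

There is one attempt and no reset: what is moved stays moved. The work goes in short steps, Python scripts to look and compute and a tool call to move; the robot and the scene stay as the last step left them, time stands still between calls to the robot, and variables do not carry over. Pictures are saved under pics/ and viewed, about 8 in all and at most 12, crops included, and the job is handed in when it is done.

Besides the shell and the picture viewer there is one more tool, called after ">>>" by a JSON object that holds its "op" and its "data". jog_arm: Moves the arm, as the interface text tells. Its arguments: {"type":"object","properties":{"rows":{"type":"array"},"grip_force":{"type":"number"}},"required":["rows"]}

```bash
mkdir -p pics; cat > h.py <<'E'
import numpy as np, cv2
from scipy.spatial.transform import Rotation as R
from cell import status, cams, env, outline_of, landmark_of
def att(p):
    a=np.array(p["attitude"],float)
    if a.shape==(3,3): return a
    if a.size==4: print("quat?",a)
    return R.from_euler('xyz',a,degrees=True).as_matrix()
def ray(p,row,col):
    f=240/np.tan(np.radians(p["vfov"])/2)
    d=np.array([(col-p["cx"])/f,(row-p["cy"])/f]); s=d.copy()
    for _ in range(20): s=d/(1+p["k1"]*(s@s))
    return att(p)@np.array([s[0],-s[1],-1.0])
def at_z(p,row,col,z):
    r=ray(p,row,col); e=np.array(p["eye"]); return e+r*(z-e[2])/r[2]
def at_depth(p,row,col,d): return np.array(p["eye"])+ray(p,row,col)*d
def proj(p,X):
    f=240/np.tan(np.radians(p["vfov"])/2)
    c=att(p).T@(np.array(X)-np.array(p["eye"])); s=np.array([c[0],-c[1]])/-c[2]
    s=s*(1+p["k1"]*(s@s)); return s[1]*f+p["cy"], s[0]*f+p["cx"]
E
cat > a.py <<'E'
from h import *
print(status.get_obs())
for c in ["top","side"]:
    im,d=cams.read_camera(c); p=cams.camera_params(c); print(c,p)
    cv2.imwrite(f"pics/{c}0.png",im[:,:,::-1])
    for n,z in [("clamp",0),("sign",.012),("panel",.056),("wings",.065),("clamp_stop",.016),("jar",0),("napkins",0),("bag",0)]:
        for l in landmark_of(c,n)[:4]:
            r,q=l["position"]; print(n,round(l["conf"],2),np.round([r,q]),np.round(at_z(p,r,q,z),3))
E
python3 a.py
```

```text
{'time_s': 0.0, 'qpos': array([70.19277799, 18.438958  , -4.01421062, 83.17470099,  1.29510344,
       78.53960106, -3.26229115]), 'joint_velocities': array([ 0.00833577, -0.08215538,  0.04390237, -0.0462039 , -0.06986606,
       -0.03966541,  0.03625231]), 'effort': array([ 4.55195513e-04, -4.91289890e+01, -4.03510798e-01, -3.12526703e+01,
       -6.38734270e-02,  4.39544418e-02,  1.82615640e-04]), 'tool_pos': array([ 0.22874337, -0.60820612,  0.40366391]), 'tool_rot': array([ 1.79993790e+02,  1.08018632e-01, -6.93865626e+01]), 'force': array([-0.60882055,  0.32163622,  0.49723682]), 'wrist_torque': array([-0.01078392,  0.0031292 ,  0.0447359 ]), 'grip_width': 0.08689663351545646}
top {'vfov': 44.617447393953135, 'cx': 323.21861690447486, 'cy': 243.41787039556974, 'k1': 0.039794483483924115, 'eye': array([ 0.33859472, -0.02189916,  1.34824696]), 'attitude': array([  8.74228985,  -1.10008715, -89.1226005 ])}
clamp 0.87 [232. 344.] [ 0.575 -0.094  0.   ]
clamp 0.86 [344. 376.] [ 0.318 -0.168  0.   ]
clamp 0.85 [326. 261.] [0.353 0.094 0.   ]
clamp 0.73 [269. 464.] [ 0.492 -0.372  0.  
[... 1011 characters left out ...]
  0.   ]
clamp 0.72 [324. 372.] [0.364 0.085 0.   ]
sign 0.77 [236. 359.] [ 0.507 -0.099  0.012]
panel 0.67 [220. 363.] [ 0.507 -0.11   0.056]
wings 0.83 [313. 375.] [0.356 0.1   0.065]
wings 0.77 [237. 448.] [ 0.321 -0.162  0.065]
wings 0.63 [211. 333.] [ 0.575 -0.09   0.065]
wings 0.6 [159. 420.] [ 0.493 -0.375  0.065]
clamp_stop 0.96 [247. 426.] [ 0.361 -0.154  0.016]
clamp_stop 0.94 [167. 399.] [ 0.546 -0.372  0.016]
clamp_stop 0.88 [220. 316.] [ 0.618 -0.083  0.016]
clamp_stop 0.88 [319. 347.] [0.408 0.113 0.016]
jar 0.62 [174. 344.] [ 0.662 -0.279 -0.   ]
napkins 0.97 [283. 282.] [0.578 0.106 0.   ]
bag 0.85 [218. 259.] [ 0.744 -0.021  0.   ]
bag 0.28 [221. 319.] [ 0.619 -0.097  0.   ]
```

```bash
python3 - <<'E'
import cv2
a=cv2.imread("pics/top0.png")[140:400,200:520]
cv2.imwrite("pics/topc.png",cv2.resize(a,None,fx=2.3,fy=2.3,interpolation=2))
a=cv2.imread("pics/side0.png")[130:290,220:460]
cv2.imwrite("pics/sidec.png",cv2.resize(a,None,fx=3.3,fy=3.3,interpolation=2))
E
```

```text
(no output)
```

View pics/topc.png

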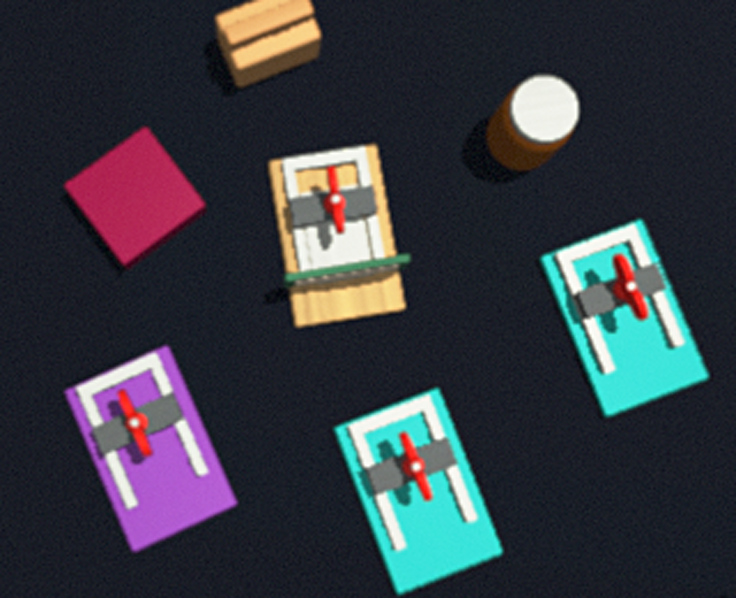

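View pics/sidec.png

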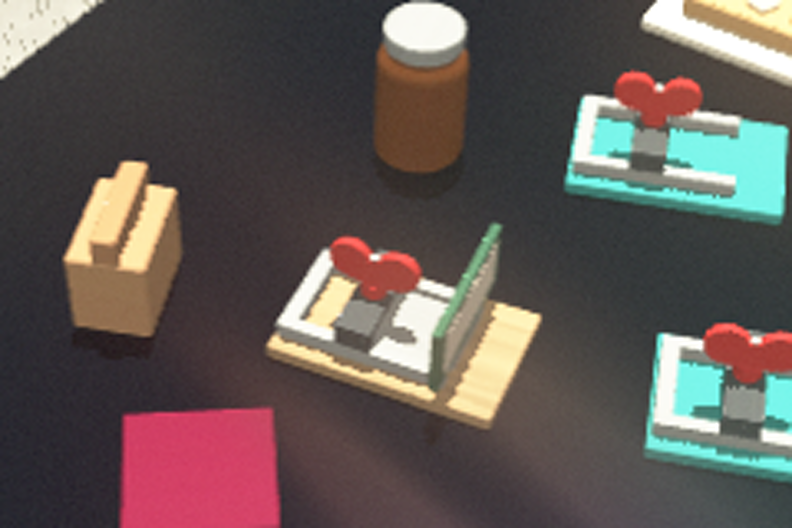

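The top crop shows the candidates. The wooden clamp with the green sign is at about (row 232, col 344). The look-alikes are turquoise at (344, 376) and (269, 464), and purple at (326, 261). I choose the wooden one. The side crop confirms it: the sign's foot passes under its bridge, short of the stop.

```bash
cat >> h.py <<'E'
def rel(pos,yaw,n=1):
    o=status.get_obs(); Rt=R.from_euler('xyz',o["tool_rot"],degrees=True); Rg=R.from_euler('xyz',[180,0,yaw],degrees=True)
    print("t",round(o["time_s"],2),"shift tool mm",np.round(1000*Rt.inv().apply(np.array(pos)-o["tool_pos"]),1),"rotvec",np.round((Rt.inv()*Rg).as_rotvec(degrees=True),1))
E
python3 - <<'E'
from h import *
from scipy.optimize import least_squares
p=cams.camera_params("top")
C=[(281.3,329.6),(273.5,376),(203,363.9),(209.6,316.5)]
P=[at_z(p,r,c,.012)[:2] for r,c in C]; print(np.round(P,3))
L=np.array([[-.11,.055],[-.11,-.055],[.06,-.055],[.06,.055]])
f=lambda v:(np.array([[np.cos(v[2]),-np.sin(v[2])],[np.sin(v[2]),np.cos(v[2])]])@L.T).T+v[:2]-P
s=least_squares(lambda v:f(v).ravel(),[.57,-.09,.2]); print(s.x,np.degrees(s.x[2]),np.round(f(s.x),4))
w=cams.camera_params("wrist");print(w)
o=status.get_obs();Rt=R.from_euler('xyz',o["tool_rot"],degrees=True)
print("cam in tool",Rt.inv().apply(w["eye"]-o["tool_pos"]),Rt.inv().as_matrix()@att(w))
E
```

```text
[[ 0.457 -0.06 ]
 [ 0.477 -0.167]
 [ 0.642 -0.138]
 [ 0.624 -0.028]]
[ 0.57451266 -0.09369975  0.17972474] 10.297469015677217 [[-0.0006  0.0011]
 [-0.0007 -0.0008]
 [ 0.0015  0.001 ]
 [-0.0003 -0.0013]]
{'vfov': 65.30050497490737, 'cx': 318.69352484480254, 'cy': 243.61708555326965, 'k1': -0.020760307339269334, 'eye': array([ 0.29110094, -0.58537593,  0.3848073 ]), 'attitude': array([-1.41992068e+01, -2.16883297e-03, -6.94191423e+01])}
cam in tool [ 0.00038273 -0.06637761  0.02001862] [[ 9.99999794e-01  5.90393060e-04  2.53455615e-04]
 [ 6.34518827e-04 -9.69468286e-01 -2.45215906e-01]
 [ 1.00943412e-04  2.45216016e-01 -9.69468460e-01]]
```

>>> {"op": "jog_arm", "data": {"rows": [[1,0,0,0,0,0,-7],[1,0,0,0,0,0,-7]]}}

```text
time_s: 1.07
tool_pos: [0.2289, -0.6084, 0.4048]
tool_rot: [180.0, -0.0, -55.1]
force: [-1.1, 0.1, 0.1]
grip_width: 0.0803
```

```bash
python3 -c "
from h import *
o=status.get_obs();print(o['qpos'],o['tool_rot'])"
```

```text
[71.6170031  18.46791899 -5.84951475 83.0472949   1.8959392  78.57619074
 10.63755611] [ 1.79991028e+02 -2.70737167e-03 -5.50537349e+01]
```

>>> {"op": "jog_arm", "data": {"rows": [[1,-0.018,-0.032,0.006,0,0,0],[1,-0.018,-0.032,0.006,0,0,0],[1,-0.018,-0.032,0.006,0,0,0],[1,-0.018,-0.032,0.006,0,0,0],[1,-0.018,-0.032,0.006,0,0,0],[1,-0.018,-0.032,0.006,0,0,0],[1,-0.018,-0.032,0.006,0,0,0],[1,-0.018,-0.032,0.006,0,0,0],[1,-0.018,-0.032,0.006,0,0,0],[1,-0.018,-0.032,0.006,0,0,0],[1,-0.018,-0.032,0.006,0,0,0],[1,-0.018,-0.032,0.006,0,0,0]]}}

```text
time_s: 2.07
tool_pos: [0.4226, -0.2107, 0.3329]
tool_rot: [-180.0, -0.1, -55.4]
force: [1.0, -0.9, -0.0]
grip_width: 0.0035
```

>>> {"op": "jog_arm", "data": {"rows": [[1,-0.018,-0.032,0.006,0,0,0],[1,-0.018,-0.032,0.006,0,0,0],[1,-0.018,-0.032,0.006,0,0,0],[1,0,0,0,0,0,-7],[1,0,0,0,0,0,-7],[1,0,0,0,0,0,-7],[1,0,0,0,0,0,-7],[1,0,0,0,0,0,-7],[1,0,0,0,0,0,-7],[1,0,0,0,0,0,-7],[1,0,0,0,0,0,-7],[1,0,0,0,0,0,-7]]}}

```text
time_s: 3.07
tool_pos: [0.4705, -0.1135, 0.3149]
tool_rot: [180.0, -0.0, 8.0]
force: [0.1, 1.0, 0.1]
grip_width: 0.0004
```

>>> {"op": "jog_arm", "data": {"rows": [[1,0,0,0,0,0,-7],[1,0,0,0,0,0,-7],[1,0,0,0,0,0,-7],[1,0,0,0,0,0,-7],[1,0,0,0,0,0,-7],[1,0,0,0,0,0,-7],[1,0,0,0,0,0,-7],[1,0,0,0,0,0,-7],[1,0,0,0,0,0,-7],[1,0,0,0,0,0,-7],[1,0,0,0,0,0,-7],[1,0,0,0,0,0,-7]]}}

```text
time_s: 4.07
tool_pos: [0.4705, -0.1135, 0.3149]
tool_rot: [180.0, 0.0, 92.0]
force: [0.8, -0.0, -0.5]
grip_width: 0.0005
```

```bash
cat > w.py <<'E'
from h import *
import sys
o=status.get_obs();print(o['time_s'],o['qpos'],o['tool_pos'],o['tool_rot'],o['force'],o['wrist_torque'])
p=cams.camera_params("wrist");im,d=cams.read_camera("wrist");cv2.imwrite(f"pics/{sys.argv[1]}.png",im[:,:,::-1])
for n,z in [("clamp",0),("sign",.012),("panel",.056),("wings",.065),("clamp_stop",.016)]:
    for l in landmark_of("wrist",n)[:2]:
        r,q=l["position"]; print(n,round(l["conf"],2),np.round([r,q]),np.round(at_z(p,r,q,z),4))
E
python3 w.py w1
```

```text
4.0667 [ 47.07196233   4.03376588 -37.62827774 111.51055507   2.73205424
  65.2946797  100.33147486] [ 0.47048786 -0.11353441  0.3149286 ] [1.79981671e+02 2.44752720e-02 9.19606873e+01] [ 0.78159867 -0.01185555 -0.47685248] [ 0.08610397 -0.1429726  -0.014863  ]
clamp 0.74 [251.   2.] [ 0.4936 -0.3759  0.    ]
clamp 0.72 [ 28. 252.] [ 0.3213 -0.1665  0.    ]
clamp_stop 0.65 [ 86. 267.] [ 0.3626 -0.1535  0.016 ]
clamp_stop 0.61 [152. 629.] [0.3972 0.1116 0.016 ]
```

View pics/w1.png

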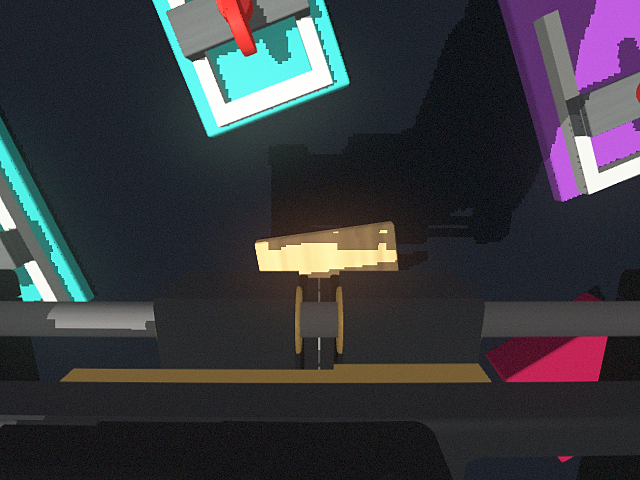

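The wrist view is mostly blocked by the gripper. It shows only the wooden base's near edge, with corners at (242,256) and (222,395). I check those against the fitted clamp pose.

```bash
cat >> h.py <<'E'
CL=np.array([.5745,-.0937]); CY=10.3
def c2w(x,y): return np.append(CL+R.from_euler('z',CY,degrees=True).as_matrix()[:2,:2]@[x,y],0)
def w2c(P): return R.from_euler('z',CY,degrees=True).as_matrix()[:2,:2].T@(np.array(P)[:2]-CL)
E
python3 - <<'E'
from h import *
p=cams.camera_params("wrist")
for rc in [(242,256),(222,395)]: P=at_z(p,*rc,.012); print(P, w2c(P))
# panel via top edges
im=cv2.imread("pics/top0.png"); t=cams.camera_params("top")
o=status.get_obs(); print(w2c(o["tool_pos"]))
hsv=cv2.cvtColor(im,cv2.COLOR_BGR2HSV); m=cv2.inRange(hsv,(55,70,30),(88,255,255)); m[:230]=0;m[300:]=0;m[:,:315]=0;m[:,390:]=0
ys,xs=np.nonzero(m);print(len(ys))
P=np.array([w2c(at_z(t,r,c,.084)) for r,c in zip(ys,xs)]);print(P.mean(0),P.min(0),P.max(0))
rel(c2w(-.11,0)+[0,0,.222],CY+90)
E
```

```text
[ 0.47519863 -0.16274593  0.012     ] [-0.11004669 -0.05017795]
[ 0.45667055 -0.05576354  0.012     ] [-0.1091475   0.05839329]
[-0.10588129 -0.00090848]
173
[-0.06898848  0.00081671] [-0.07701059 -0.05882395] [-0.06328448  0.06456812]
t 4.37 shift tool mm [ 0.3 -4.2 92.8] rotvec [ 0.   0.  -8.8]
```

>>> {"op": "jog_arm", "data": {"rows": [[1,0,-0.004,0.02,0,0,-4.4],[1,0,0,0.02,0,0,-4.4],[1,0,0,0.02,0,0,0],[1,0,0,0.02,0,0,0],[1,0,0,0.013,0,0,0],[1,0,0,0,0,0,0],[1,0,0,0,0,0,0]]}}

```text
time_s: 4.95
tool_pos: [0.4663, -0.1135, 0.2214]
tool_rot: [-179.9, -0.1, 100.4]
force: [1.1, 0.4, -0.5]
grip_width: 0.0007
```

```bash
python3 - <<'E'
from h import *
im,d=cams.read_camera("side");cv2.imwrite("pics/s1.png",cv2.resize(im[150:270,260:420,::-1],None,fx=4.5,fy=4.5,interpolation=2))
o=status.get_obs();print(w2c(o["tool_pos"]),o["tool_pos"],o["tool_rot"],o["force"])
E
```

```text
[-0.10950364 -0.00036188] [ 0.46682572 -0.11363554  0.22226701] [1.79970175e+02 5.24003591e-03 1.00372263e+02] [-0.11593444 -0.23636877  1.19188715]
```

View pics/s1.png

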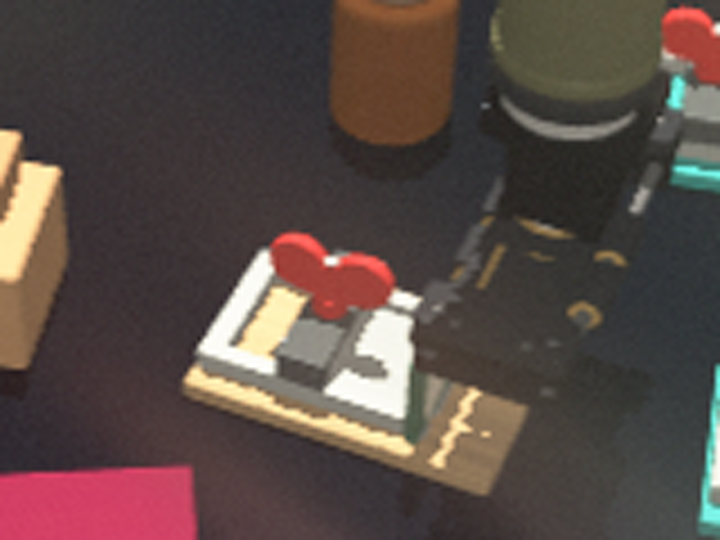

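The side view shows the fingers behind the panel, upright and clear. Now I push along tool +y.

>>> {"op": "jog_arm", "data": {"rows": [[1,0,0.005,0,0,0,0],[1,0,0.005,0,0,0,0],[1,0,0.005,0,0,0,0],[1,0,0.003,0,0,0,0],[1,0,0.002,0,0,0,0],[1,0,0.002,0,0,0,0],[1,0,0.002,0,0,0,0],[1,0,0.002,0,0,0,0],[1,0,0.002,0,0,0,0]]}}

```text
time_s: 5.75
tool_pos: [0.4939, -0.1086, 0.2216]
tool_rot: [-179.9, 0.0, 100.4]
force: [-6.3, -0.8, 5.2]
grip_width: 0.0002
```

>>> {"op": "jog_arm", "data": {"rows": [[1,0,0.002,0,0,0,0],[1,0,0.002,0,0,0,0],[1,0,0.002,0,0,0,0]]}}

```text
time_s: 6.0
tool_pos: [0.499, -0.1079, 0.2215]
tool_rot: [-179.8, 0.0, 100.4]
force: [-5.4, -1.0, 3.6]
grip_width: 0.0004
```

>>> {"op": "jog_arm", "data": {"rows": [[1,0,0.002,0,0,0,0],[1,0,0.002,0,0,0,0],[1,0,0.002,0,0,0,0]]}}

```text
time_s: 6.25
tool_pos: [0.5049, -0.1068, 0.2214]
tool_rot: [-179.8, 0.0, 100.4]
force: [-5.3, -0.8, 4.6]
grip_width: 0.0007
```

>>> {"op": "jog_arm", "data": {"rows": [[1,0,0.002,0,0,0,0],[1,0,0.002,0,0,0,0],[1,0,0.002,0,0,0,0],[1,0,0.001,0,0,0,0]]}}

```text
time_s: 6.58
tool_pos: [0.512, -0.1055, 0.2214]
tool_rot: [-179.8, -0.0, 100.4]
force: [-4.2, -1.3, 2.7]
grip_width: 0.0002
```

>>> {"op": "jog_arm", "data": {"rows": [[1,0,0.001,0,0,0,0],[1,0,0.001,0,0,0,0]]}}

```text
time_s: 6.75
tool_pos: [0.5144, -0.1049, 0.2214]
tool_rot: [-179.9, -0.0, 100.4]
force: [-2.9, -1.1, -0.4]
grip_width: 0.0003
```

>>> {"op": "jog_arm", "data": {"rows": [[1,0,0.001,0,0,0,0]]}}

```text
time_s: 6.83
tool_pos: [0.5156, -0.1046, 0.2215]
tool_rot: [-180.0, -0.0, 100.4]
force: [-2.2, -0.6, -1.6]
grip_width: 0.0001
```

>>> {"op": "jog_arm", "data": {"rows": [[1,0,0.001,0,0,0,0]]}}

```text
time_s: 6.92
tool_pos: [0.5167, -0.1043, 0.2215]
tool_rot: [180.0, -0.0, 100.4]
force: [-2.1, 1.3, -1.4]
grip_width: 0.0009
```

>>> {"op": "jog_arm", "data": {"rows": [[1,0,0.001,0,0,0,0]]}}

```text
time_s: 7.0
tool_pos: [0.5175, -0.1041, 0.2214]
tool_rot: [-180.0, -0.0, 100.4]
force: [-4.6, -0.1, 2.1]
grip_width: 0.0001
```

>>> {"op": "jog_arm", "data": {"rows": [[1,0,0.001,0,0,0,0]]}}

```text
time_s: 7.08
tool_pos: [0.5179, -0.1041, 0.2215]
tool_rot: [-179.8, -0.0, 100.4]
force: [-8.7, -0.6, 5.4]
grip_width: 0.0006
```

>>> {"op": "jog_arm", "data": {"rows": [[1,0,0.001,0,0,0,0]]}}

```text
time_s: 7.17
tool_pos: [0.5183, -0.104, 0.2215]
tool_rot: [-179.7, -0.0, 100.4]
force: [-11.0, -1.1, 7.5]
grip_width: 0.0006
```

>>> {"op": "jog_arm", "data": {"rows": [[1,0,0.0005,0,0,0,0]]}}

```text
time_s: 7.25
tool_pos: [0.5185, -0.104, 0.2215]
tool_rot: [-179.6, -0.0, 100.4]
force: [-13.2, -1.2, 8.4]
grip_width: 0.0007
```

The force rose while the position stalled at x ≈ -57 mm, against about -57.5 mm expected for home. I back off, rise, and move forward so the wrist camera can see the knob.

>>> {"op": "jog_arm", "data": {"rows": [[1,0,0,0,0,0,0],[1,0,-0.002,0,0,0,0],[1,0,-0.006,0,0,0,0],[1,0,-0.008,0,0,0,0],[1,0,0,-0.03,0,0,0],[1,0,0,-0.035,0,0,0],[1,0,0,-0.035,0,0,0],[1,0,0.034,0,0,0,0],[1,0,0.035,0,0,0,0],[1,0,0.035,0,0,0,0],[1,0,0.035,0,0,0,0],[1,0,0.035,0,0,0,0]]}}

```text
time_s: 8.25
tool_pos: [0.6769, -0.0753, 0.3221]
tool_rot: [179.9, 0.0, 100.4]
force: [0.2, 0.2, 0.3]
grip_width: 0.0006
```

>>> {"op": "jog_arm", "data": {"rows": [[0.7,0,0,0,0,0,0],[0.7,0,0,0,0,0,0]]}}

```text
time_s: 8.42
tool_pos: [0.6764, -0.0742, 0.3206]
tool_rot: [180.0, -0.1, 100.5]
force: [-1.1, 0.0, -0.4]
grip_width: 0.0073
```

```bash
python3 w.py w2
```

```text
8.4167 [ 31.06717582  29.4549475  -37.39527308  83.25160664  18.0107588
  73.40121915  92.62524444] [ 0.67643321 -0.07419682  0.32061998] [ 1.79992087e+02 -1.39908174e-01  1.00516471e+02] [-1.11429852  0.0347935  -0.4205752 ] [ 0.10835609 -0.08383796 -0.0343359 ]
clamp 0.95 [101. 322.] [ 0.5754 -0.0899  0.    ]
sign 0.58 [ 30. 322.] [ 0.5308 -0.0985  0.012 ]
panel 0.88 [  9. 324.] [ 0.5318 -0.0979  0.056 ]
wings 0.58 [ 87. 319.] [ 0.5756 -0.0924  0.065 ]
clamp_stop 0.86 [160. 317.] [ 0.6189 -0.0857  0.016 ]
```

View pics/w2.png

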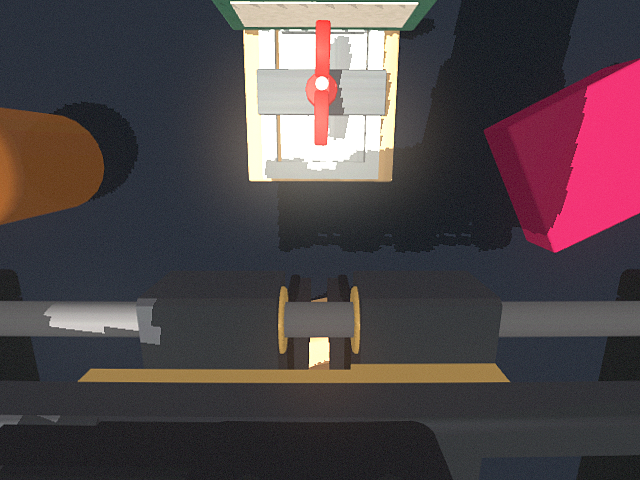

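The wrist view shows the knob's white dot at (83,322), the wings from (22,323) to (143,320), and the far base edge from (181,248) to (181,393). The panel sits just beyond the wings.

```bash
python3 - <<'E'
from h import *
p=cams.camera_params("wrist"); im=cv2.imread("pics/w2.png")
for n,rc,z in [("dot",(83,322),.074),("wtop",(22,323),.084),("wbot",(143,320),.084),("cornL",(181,248),.012),("cornR",(181,393),.012),("bridgeL",(92,258),.042),("bridgeR",(90,387),.042),("panel inner top",(2,319),.084),("panel in bot?",(29,320),.028)]:
    P=at_z(p,*rc,z); print(n,np.round(P,4),np.round(w2c(P),4))
hsv=cv2.cvtColor(im,cv2.COLOR_BGR2HSV); m=cv2.inRange(hsv,(0,150,80),(6,255,255))|cv2.inRange(hsv,(176,150,80),(180,255,255)); m[160:]=0;m[:,:290]=0;m[:,350:]=0
for a,b in [(24,50),(115,143)]:
    ys,xs=np.nonzero(m[a:b]); P=at_z(p,ys.mean()+a,xs.mean(),.082);print(len(ys),np.round(P,4),np.round(w2c(P),4))
rel([.5755,-.0915,.229+.02],CY+90)
E
```

```text
dot [ 0.5729 -0.0933  0.074 ] [-0.0015  0.0007]
wtop [ 0.5447 -0.098   0.084 ] [-0.0301  0.0011]
wbot [ 0.6059 -0.0884  0.084 ] [ 0.0318 -0.0004]
cornL [ 0.6425 -0.1379  0.012 ] [ 0.059  -0.0556]
cornR [ 0.6224 -0.0282  0.012 ] [0.0589 0.0558]
bridgeL [ 0.5807 -0.1342  0.042 ] [-0.0012 -0.0409]
bridgeR [ 0.5644 -0.0515  0.042 ] [-0.0024  0.0433]
panel inner top [ 0.5358 -0.1018  0.084 ] [-0.0396 -0.001 ]
panel in bot? [ 0.5327 -0.1017  0.028 ] [-0.0426 -0.0004]
308 [ 0.5501 -0.0971  0.082 ] [-0.0246  0.001 ]
50 [ 0.5987 -0.089   0.082 ] [0.0247 0.0003]
t 8.72 shift tool mm [   2.5 -100.4   73.5] rotvec [0.  0.1 0.1]
```

The wrist measurements agree with the fit. The axis is at about (0.574, -0.093), the plate is nearly aligned with the clamp (knob ≈ 0.02 rad), and the panel's inner face is at -40 mm, so the sign is home. Next I go above the knob.

>>> {"op": "jog_arm", "data": {"rows": [[0.7,0,-0.025,0.006,0,0,1],[0.7,0,-0.026,0.006,0,0,0],[0.7,0.001,-0.026,0.006,0,0,0],[0.7,0,-0.025,0.006,0,0,0],[0.7,0,0,0.006,0,0,0],[0.7,0,0,0,0,0,0],[0.7,0,0,0,0,0,0]]}}

```text
time_s: 9.3
tool_pos: [0.575, -0.0916, 0.2924]
tool_rot: [179.9, 0.1, 99.4]
force: [0.2, -0.5, -0.2]
grip_width: 0.0262
```

```bash
python3 - <<'E'
from h import *
for i in range(3):
    rel([.574,-.0932,.230],CY+89); o=status.get_obs(); print(o["wrist_torque"],o["grip_width"]); cams.read_camera("side")
im,d=cams.read_camera("side");cv2.imwrite("pics/s2.png",cv2.resize(im[150:270,260:420,::-1],None,fx=4.5,fy=4.5,interpolation=2))
E
```

```text
t 9.3 shift tool mm [-1.3 -1.3 62.4] rotvec [0.1 0.1 0.1]
[ 0.15498936 -0.14276774 -0.00450613] 0.026211207362500908
t 9.35 shift tool mm [-1.6 -1.9 62.6] rotvec [0.1 0.  0.1]
[ 0.07314461 -0.12979102 -0.03198422] 0.02621704946226988
t 9.4 shift tool mm [-1.7 -2.2 62.6] rotvec [0.1 0.  0.1]
[ 0.15393774 -0.12505336 -0.01027718] 0.025927405311734212
```

View pics/s2.png

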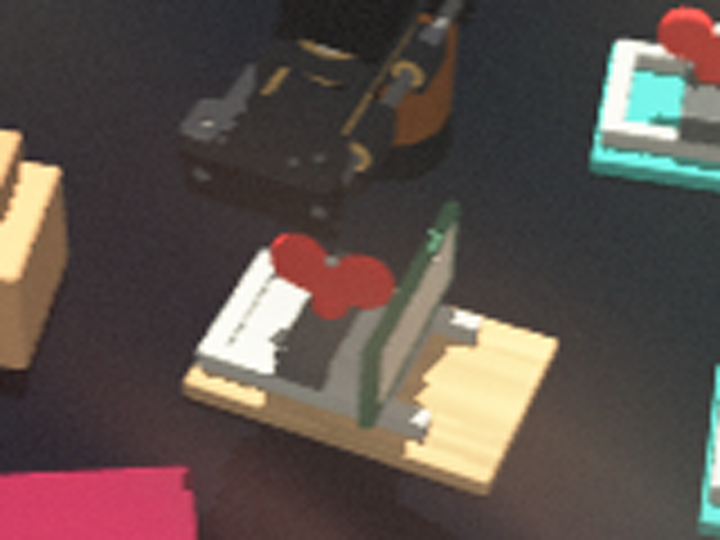

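The side view shows the foot filling the channel up to the stop, with the gripper above the knob. I descend and grip.

>>> {"op": "jog_arm", "data": {"rows": [[0.7,-0.0015,-0.002,0.015,0,0,0],[0.7,0,0,0.015,0,0,0],[0.7,0,0,0.012,0,0,0],[0.7,0,0,0.012,0,0,0],[0.7,0,0,0.008,0,0,0],[0.7,0,0,0,0,0,0]]}}

```text
time_s: 10.0
tool_pos: [0.5724, -0.0929, 0.2276]
tool_rot: [-179.8, -0.1, 99.4]
force: [0.1, -0.0, 0.4]
grip_width: 0.026
```

>>> {"op": "jog_arm", "data": {"rows": [[1,0,0,0,0,0,0],[1,0,0,0,0,0,0],[1,0,0,0,0,0,0],[1,0,0,0,0,0,0],[1,0,0,0,0,0,0],[1,0,0,0,0,0,0]], "grip_force": 40}}

```text
time_s: 10.5
tool_pos: [0.5729, -0.0917, 0.2296]
tool_rot: [-180.0, -0.1, 99.5]
force: [-1.0, 6.3, -4.8]
grip_width: 0.0179
```

```bash
cat > r.py <<'E'
from h import *
import json
o=status.get_obs()
# moment about tool axis through TCP; log
f=open("log.txt","a"); f.write(json.dumps([o["time_s"],o["tool_rot"][2],*o["wrist_torque"],*o["force"],*o["tool_pos"],o["grip_width"]])+"\n")
print(round(o["time_s"],2),"yaw",round(o["tool_rot"][2],2),"T",np.round(o["wrist_torque"],3),"F",np.round(o["force"],1),"p",np.round(o["tool_pos"],4),round(o["grip_width"],4),"q7",round(o["qpos"][6],1),round(o["effort"][6],3))
E
python3 r.py
```

```text
10.5 yaw 99.48 T [ 1.315  0.017 -0.053] F [-1.   6.3 -4.8] p [ 0.5729 -0.0917  0.2296] 0.0179 q7 93.9 0.004
```

>>> {"op": "jog_arm", "data": {"rows": [[1,0,0,0,0,0,0],[1,0,0,0,0,0,0],[1,0,0,0,0,0,0]]}}

```text
time_s: 10.75
tool_pos: [0.5729, -0.0917, 0.2297]
tool_rot: [-180.0, -0.1, 99.5]
force: [-0.3, 6.0, -3.6]
grip_width: 0.0182
```

```bash
python3 r.py
```

```text
10.75 yaw 99.48 T [ 1.271 -0.025  0.003] F [-0.3  6.  -3.6] p [ 0.5729 -0.0917  0.2297] 0.0182 q7 93.9 0.004
```

The opening is 18 mm, not 8, so the tips are on the 20 mm hub. I reopen, rise 8 mm, and shift about 1 mm sideways, since the force shows the knob lies toward +y.

>>> {"op": "jog_arm", "data": {"rows": [[0.7,0,0,0,0,0,0],[0.7,0,0,0,0,0,0],[0.7,0,0,0,0,0,0],[0.7,0.001,0,-0.004,0,0,0],[0.7,0,0,-0.004,0,0,0],[0.7,0,0,0,0,0,0]]}}

```text
time_s: 11.25
tool_pos: [0.5737, -0.093, 0.2395]
tool_rot: [179.8, 0.1, 99.4]
force: [-0.1, 1.0, -1.0]
grip_width: 0.0262
```

>>> {"op": "jog_arm", "data": {"rows": [[1,0,0,0,0,0,0],[1,0,0,0,0,0,0],[1,0,0,0,0,0,0],[1,0,0,0,0,0,0],[1,0,0,0,0,0,0],[1,0,0,0,0,0,0],[1,0,0,0,0,0,0]]}}

```text
time_s: 11.83
tool_pos: [0.5728, -0.0914, 0.2377]
tool_rot: [-180.0, -0.1, 99.4]
force: [-1.6, 2.8, 1.6]
grip_width: 0.0078
```

```bash
python3 r.py
```

```text
11.83 yaw 99.45 T [ 0.752  0.206 -0.076] F [-1.6  2.8  1.6] p [ 0.5728 -0.0914  0.2377] 0.0078 q7 94.1 0.075
```

>>> {"op": "jog_arm", "data": {"rows": [[1,0.0005,0,0,0,0,2],[1,0,0,0,0,0,2],[1,0,0,0,0,0,2],[1,0,0,0,0,0,2]]}}

```text
time_s: 12.17
tool_pos: [0.5727, -0.0911, 0.2377]
tool_rot: [-180.0, -0.0, 91.4]
force: [-1.7, 2.1, 0.9]
grip_width: 0.0076
```

```bash
python3 r.py
```

```text
12.17 yaw 91.4 T [0.731 0.154 0.209] F [-1.7  2.1  0.9] p [ 0.5727 -0.0911  0.2377] 0.0076 q7 86.5 0.169
```

>>> {"op": "jog_arm", "data": {"rows": [[1,0,0,0,0,0,2],[1,0,0,0,0,0,2]]}}

```text
time_s: 12.33
tool_pos: [0.5727, -0.0909, 0.2377]
tool_rot: [-180.0, -0.0, 87.4]
force: [-1.7, 3.1, 1.7]
grip_width: 0.0077
```

```bash
python3 r.py
```

```text
12.33 yaw 87.41 T [0.814 0.158 0.198] F [-1.7  3.1  1.7] p [ 0.5727 -0.0909  0.2377] 0.0077 q7 82.8 0.169
```

>>> {"op": "jog_arm", "data": {"rows": [[1,0,0,0,0,0,2],[1,0,0,0,0,0,2]]}}

```text
time_s: 12.5
tool_pos: [0.5727, -0.0908, 0.2377]
tool_rot: [-180.0, -0.0, 83.4]
force: [-1.3, 4.2, 1.4]
grip_width: 0.0078
```

```bash
python3 r.py
```

```text
12.5 yaw 83.41 T [0.812 0.139 0.211] F [-1.3  4.2  1.4] p [ 0.5727 -0.0908  0.2377] 0.0078 q7 79.0 0.169
```

>>> {"op": "jog_arm", "data": {"rows": [[1,0,0,0,0,0,2]]}}

```text
time_s: 12.58
tool_pos: [0.5727, -0.0907, 0.2377]
tool_rot: [-180.0, -0.0, 81.4]
force: [-1.5, 2.6, 0.4]
grip_width: 0.0077
```

```bash
python3 r.py
```

```text
12.58 yaw 81.42 T [0.863 0.081 0.245] F [-1.5  2.6  0.4] p [ 0.5727 -0.0907  0.2377] 0.0077 q7 77.1 0.169
```

>>> {"op": "jog_arm", "data": {"rows": [[1,0,0,0,0,0,2]]}}

```text
time_s: 12.67
tool_pos: [0.5727, -0.0906, 0.2377]
tool_rot: [-180.0, -0.0, 79.4]
force: [-1.7, 3.3, 2.4]
grip_width: 0.0077
```

```bash
python3 r.py
```

```text
12.67 yaw 79.42 T [0.853 0.107 0.25 ] F [-1.7  3.3  2.4] p [ 0.5727 -0.0906  0.2377] 0.0077 q7 75.3 0.169
```

>>> {"op": "jog_arm", "data": {"rows": [[1,0,0,0,0,0,2]]}}

```text
time_s: 12.75
tool_pos: [0.5728, -0.0905, 0.2377]
tool_rot: [-180.0, -0.1, 77.4]
force: [-1.2, 3.6, 1.3]
grip_width: 0.0076
```

```bash
python3 r.py
```

```text
12.75 yaw 77.42 T [0.94  0.069 0.23 ] F [-1.2  3.6  1.3] p [ 0.5728 -0.0905  0.2377] 0.0076 q7 73.4 0.169
```

The joint-7 effort is steady and clean at 0.169 N m, which I take as the friction level. The target is about 0.284. I continue turning.

>>> {"op": "jog_arm", "data": {"rows": [[1,0.0005,0,0,0,0,2],[1,0,0,0,0,0,2]]}}

```text
time_s: 12.92
tool_pos: [0.5728, -0.0903, 0.2377]
tool_rot: [-180.0, -0.0, 73.4]
force: [-1.1, 3.4, 2.0]
grip_width: 0.0078
```

```bash
python3 r.py
```

```text
12.92 yaw 73.41 T [0.824 0.093 0.241] F [-1.1  3.4  2. ] p [ 0.5728 -0.0903  0.2377] 0.0078 q7 69.6 0.164
```

>>> {"op": "jog_arm", "data": {"rows": [[1,0,0,0,0,0,2],[1,0,0,0,0,0,2]]}}

```text
time_s: 13.08
tool_pos: [0.5729, -0.0902, 0.2377]
tool_rot: [-180.0, -0.0, 69.4]
force: [-1.1, 4.1, 1.7]
grip_width: 0.0078
```

```bash
python3 r.py
```

```text
13.08 yaw 69.42 T [0.825 0.157 0.268] F [-1.1  4.1  1.7] p [ 0.5729 -0.0902  0.2377] 0.0078 q7 65.8 0.171
```

>>> {"op": "jog_arm", "data": {"rows": [[1,0,0,0,0,0,2],[1,0,0,0,0,0,2]]}}

```text
time_s: 13.25
tool_pos: [0.5729, -0.0901, 0.2377]
tool_rot: [-180.0, -0.0, 65.4]
force: [-1.0, 3.7, 1.3]
grip_width: 0.0074
```

```bash
python3 r.py
```

```text
13.25 yaw 65.42 T [0.899 0.07  0.219] F [-1.   3.7  1.3] p [ 0.5729 -0.0901  0.2377] 0.0074 q7 62.1 0.171
```

Knob ≈ 0.6 rad and still at the friction level.

>>> {"op": "jog_arm", "data": {"rows": [[1,0,0,0,0,0,2],[1,0,0,0,0,0,2]]}}

```text
time_s: 13.42
tool_pos: [0.573, -0.0899, 0.2377]
tool_rot: [-180.0, -0.1, 61.4]
force: [-0.2, 4.1, 1.4]
grip_width: 0.0076
```

```bash
python3 r.py
```

```text
13.42 yaw 61.43 T [0.941 0.01  0.242] F [-0.2  4.1  1.4] p [ 0.573  -0.0899  0.2377] 0.0076 q7 58.3 0.172
```

>>> {"op": "jog_arm", "data": {"rows": [[1,0,0,0,0,0,2],[1,0,0,0,0,0,2]]}}

```text
time_s: 13.58
tool_pos: [0.573, -0.0898, 0.2377]
tool_rot: [-180.0, -0.1, 57.4]
force: [-0.8, 3.7, 0.6]
grip_width: 0.0075
```

```bash
python3 r.py
```

```text
13.58 yaw 57.43 T [ 0.961 -0.013  0.215] F [-0.8  3.7  0.6] p [ 0.573  -0.0898  0.2377] 0.0075 q7 54.5 0.172
```

>>> {"op": "jog_arm", "data": {"rows": [[1,0,0,0,0,0,2],[1,0,0,0,0,0,2]]}}

```text
time_s: 13.75
tool_pos: [0.5731, -0.0897, 0.2377]
tool_rot: [-180.0, -0.1, 53.4]
force: [-1.6, 4.8, 0.8]
grip_width: 0.0074
```

```bash
python3 r.py
```

```text
13.75 yaw 53.44 T [ 0.971 -0.107  0.273] F [-1.6  4.8  0.8] p [ 0.5731 -0.0897  0.2377] 0.0074 q7 50.8 0.172
```

>>> {"op": "jog_arm", "data": {"rows": [[1,0,0,0,0,0,2],[1,0,0,0,0,0,2]]}}

```text
time_s: 13.92
tool_pos: [0.5731, -0.0896, 0.2377]
tool_rot: [-180.0, -0.1, 49.4]
force: [-0.8, 4.0, 0.9]
grip_width: 0.0079
```

```bash
python3 r.py
```

```text
13.92 yaw 49.45 T [ 1.009 -0.223  0.24 ] F [-0.8  4.   0.9] p [ 0.5731 -0.0896  0.2377] 0.0079 q7 47.0 0.172
```

>>> {"op": "jog_arm", "data": {"rows": [[1,0,0,0,0,0,2],[1,0,0,0,0,0,2]]}}

```text
time_s: 14.08
tool_pos: [0.5732, -0.0895, 0.2377]
tool_rot: [-180.0, -0.1, 45.5]
force: [0.7, 5.3, 0.4]
grip_width: 0.0077
```

```bash
python3 r.py
```

```text
14.08 yaw 45.45 T [ 1.11  -0.193  0.268] F [0.7 5.3 0.4] p [ 0.5732 -0.0895  0.2377] 0.0077 q7 43.2 0.172
```

>>> {"op": "jog_arm", "data": {"rows": [[1,0,0,0,0,0,2],[1,0,0,0,0,0,2]]}}

```text
time_s: 14.25
tool_pos: [0.5733, -0.0894, 0.2377]
tool_rot: [-180.0, -0.1, 41.5]
force: [0.3, 4.4, -0.4]
grip_width: 0.0079
```

```bash
python3 r.py
```

```text
14.25 yaw 41.45 T [ 1.091 -0.241  0.226] F [ 0.3  4.4 -0.4] p [ 0.5733 -0.0894  0.2377] 0.0079 q7 39.4 0.172
```

>>> {"op": "jog_arm", "data": {"rows": [[1,0,0,0,0,0,2],[1,0,0,0,0,0,2]]}}

```text
time_s: 14.42
tool_pos: [0.5734, -0.0893, 0.2377]
tool_rot: [-179.9, -0.1, 37.5]
force: [0.7, 4.5, 0.4]
grip_width: 0.0075
```

```bash
python3 r.py
```

```text
14.42 yaw 37.46 T [ 1.102 -0.365  0.259] F [0.7 4.5 0.4] p [ 0.5734 -0.0893  0.2377] 0.0075 q7 35.6 0.149
```

>>> {"op": "jog_arm", "data": {"rows": [[1,0,0,0,0,0,2],[1,0,0,0,0,0,2]]}}

```text
time_s: 14.58
tool_pos: [0.5735, -0.0892, 0.2377]
tool_rot: [-179.9, -0.1, 33.5]
force: [1.0, 5.5, -0.3]
grip_width: 0.0079
```

```bash
python3 r.py
```

```text
14.58 yaw 33.48 T [ 1.114 -0.465  0.313] F [ 1.   5.5 -0.3] p [ 0.5735 -0.0892  0.2377] 0.0079 q7 31.8 0.119
```

>>> {"op": "jog_arm", "data": {"rows": [[1,0,0,0,0,0,2],[1,0,0,0,0,0,2]]}}

```text
time_s: 14.75
tool_pos: [0.5735, -0.0891, 0.2377]
tool_rot: [-179.9, -0.2, 29.5]
force: [1.4, 4.7, -1.1]
grip_width: 0.0077
```

```bash
python3 r.py
```

```text
14.75 yaw 29.49 T [ 1.17  -0.53   0.342] F [ 1.4  4.7 -1.1] p [ 0.5735 -0.0891  0.2377] 0.0077 q7 28.1 0.09
```

The effort drops by the same slope as the wrist torque rises (.236 → .342), with contact at yaw ≈ 40.6°. Estimated clamping force is now 16–20 N, so I turn 3° more.

>>> {"op": "jog_arm", "data": {"rows": [[1,0,0,0,0,0,1.5]]}}

```text
time_s: 14.83
tool_pos: [0.5736, -0.0891, 0.2377]
tool_rot: [-179.9, -0.2, 28.0]
force: [2.0, 4.7, -1.5]
grip_width: 0.0076
```

```bash
python3 r.py
```

```text
14.83 yaw 27.99 T [ 1.185 -0.456  0.353] F [ 2.   4.7 -1.5] p [ 0.5736 -0.0891  0.2377] 0.0076 q7 26.6 -0.102
```

>>> {"op": "jog_arm", "data": {"rows": [[1,0,0,0,0,0,1.5]]}}

```text
time_s: 14.92
tool_pos: [0.5736, -0.0891, 0.2377]
tool_rot: [-179.9, -0.2, 26.5]
force: [2.1, 4.2, -1.1]
grip_width: 0.0077
```

```bash
python3 r.py; python3 - <<'E'
from h import *
T=[]
for i in range(8):
    cams.read_camera("side"); o=status.get_obs(); T.append([o["wrist_torque"][2],o["effort"][6],o["tool_rot"][2]])
print(np.round(T,3), np.mean(T,0))
E
```

```text
14.92 yaw 26.51 T [ 1.133 -0.591  0.322] F [ 2.1  4.2 -1.1] p [ 0.5736 -0.0891  0.2377] 0.0077 q7 25.2 -0.044
[[ 0.309 -0.369 26.44 ]
 [ 0.22  -0.433 26.549]
 [ 0.26  -0.285 26.571]
 [ 0.286 -0.249 26.574]
 [ 0.292 -0.243 26.577]
 [ 0.197 -0.243 26.575]
 [ 0.236 -0.243 26.575]
 [ 0.242 -0.243 26.576]] [ 0.25521841 -0.28855472 26.5547625 ]
```

I stop here, about 14° (0.245 rad) past contact, which is about 21–25 N. I open only a little and rise straight up.

>>> {"op": "jog_arm", "data": {"rows": [[0.75,0,0,0,0,0,0],[0.75,0,0,0,0,0,0],[0.75,0,0,0,0,0,0],[0.75,0,0,0,0,0,0],[0.75,0,0,-0.01,0,0,0],[0.75,0,0,-0.02,0,0,0],[0.75,0,0,-0.03,0,0,0],[0.75,0,0,-0.03,0,0,0],[0.75,0,0,-0.03,0,0,0]]}}

```text
time_s: 16.07
tool_pos: [0.5726, -0.0914, 0.3597]
tool_rot: [180.0, 0.0, 26.4]
force: [0.5, -0.0, -0.9]
grip_width: 0.0217
```

```bash
python3 - <<'E'
from h import *
o=status.get_obs(); print(o["time_s"],o["force"],o["tool_pos"])
im,d=cams.read_camera("side");cv2.imwrite("pics/s3.png",cv2.resize(im[130:290,240:440,::-1],None,fx=3.7,fy=3.7,interpolation=2))
p=cams.camera_params("side")
for n,z in [("panel",.056),("sign",.012),("wings",.065)]:
    for l in landmark_of("side",n)[:4]:
        print(n,round(l["conf"],2),np.round(w2c(at_z(p,*l["position"],z)),4))
E
```

```text
16.0667 [ 0.48547349 -0.01960093 -0.85929397] [ 0.57262608 -0.09139745  0.35972511]
panel 0.82 [-0.0473 -0.0032]
sign 0.69 [-0.0386  0.0017]
wings 0.78 [-0.2672 -0.03  ]
wings 0.74 [-0.1824  0.2306]
wings 0.69 [-0.1278 -0.2477]
wings 0.45 [0.006  0.0066]
```

View pics/s3.png

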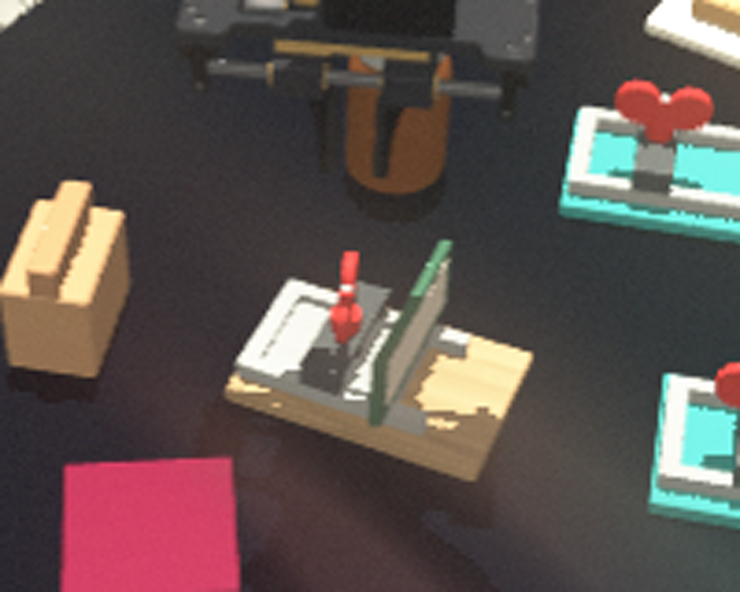

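The side view shows the panel at home (about column 410), the knob turned nearly across, the goods in place and the gripper clear. I hand in.

```bash
python3 -c "
from h import *
print(env.sign_off())"
```

```text
the job is handed in; nothing more can be done
None
```

I pushed the green sign home and clamped it with the red knob, then handed the job in at about 16 s. The hand-in gives no verdict.

- **Push:** I pushed low on the panel until the fingers stalled at a reading of about 13 N along the push. The finger position (-57 mm, with -57.5 mm expected) and a later wrist picture (inner face about 40 mm from the knob's axis) both say it is home. The side picture after clamping showed the sign still there.
- **Clamping:** My first grip caught the hub (18 mm opening), so I reopened, rose 8 mm and gripped the plate (7.8 mm). I turned the knob about 73° in all. The torque was steady until about 59°, then rose from 0.236 to about 0.32–0.35 N m. I stopped about 0.245 rad past first touch, which I estimate as 21–25 N on the foot.
- **Disagreements:** The wrist torque scatters by about ±0.025 N m. It read 0.353, then 0.322 in the last two steps, and less once the arm stood still. The joint-7 effort tracked the rise up to the last two small steps, then its readings jumped, so I went by the angle past contact. The final side-view network points for panel and sign (-47 and -39 mm) scatter by a few millimetres around home.
- **Around it:** In the last picture the napkins, bag and jar stood where they were and the gripper was clear of everything.

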